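# Turn the spice carousel to bring the salt to the arrow

## Task

Bring the salt shaker on the spice carousel round to the orange arrow, so that it stands in line with the arrow, by gently pushing the arms at the top of the carousel with a fingertip (either way round; do not fling it). Then leave the carousel at rest. Do not touch, lift or topple the jars on the tray, and leave the other things on the worktop where they are.

Things in the scene. Friction and masses are not known exactly. Their poses are not given: they have to be found in the camera images.
- carousel_foot: Fixed black foot of the carousel, 200 mm across. Origin on the worktop under the vertical axis, z up. A white tongue 56 mm wide, 8 mm high, reaches along its -x to 180 mm from the axis (55 mm beyond the tray); the orange arrow on it points at the axis. A wall shelf hangs 0.60 m above the worktop beyond the carousel (from about x = 0.6 on): the arms on the robot's side are clear of it.
- serving_place (a point): The point on the tray's level (27 mm above the worktop), 78 mm from the carousel's axis towards the orange arrow, where the salt shaker's centre shall end up. It belongs to the foot and does not turn.
- carousel_tray: Round wooden tray, 250 mm across, upper face 27 mm above the worktop, 10 mm rim, turning both ways without stops about a vertical axis through its origin. Carries four loose jars between four low dividers (tops 52 mm above the worktop) and, on a central post 26 mm thick, the arms. Light friction (0.07 N m, about 0.8 N at an arm); it stops when the push ends.
- spoke_cross: The four level arms atop the carousel, turning with the tray, each above a divider. Origin on the axis at the arms' centre line, 165 mm above the worktop; they lie along its +x, -x, +y, -y: rods 10 mm thick, with black sleeves 14 mm thick from 82 to 112 mm off the axis. Hub 44 mm across, top 178 mm above the worktop. Jar tops reach 133 mm; between there and the arms is free.
- salt_shaker: The salt shaker: clear glass with a dull grey domed cap, 44 mm across, 90 mm tall, standing loose on the tray, about 78 mm from the axis, in any of the four compartments. Origin at the centre of its underside, z up.
- spice_jar: Spice jar with a red cap and a green and white label, 45 mm across, 106 mm tall, loose on the tray in another compartment. Origin at the centre of its underside.
- honey_jar: Honey jar with a red lid, 65 mm across, 100 mm tall, loose on the tray in another compartment. Origin at the centre of its underside.
- teal_pot: Small teal pot with a wooden lid, 66 mm across, 52 mm tall, loose on the tray in another compartment. Origin at the centre of its underside.
- mug: White mug with small leaves, 92 x 127 x 95 mm, a bystander on the worktop. Origin at the centre of its underside.
- tin: Green food tin, 75 mm across, 110 mm tall, a bystander. Origin at the centre of its underside.
- lemon: Yellow lemon, 58 x 75 x 55 mm, a bystander. Origin at its underside as placed.
- matchbox: Yellow matchbox, 36 x 54 x 15 mm, lying flat, a bystander. Origin at the centre of its underside.
Mind the look-alikes: they are no part of the job. Leave any blue look-alike of the salt_shaker alone. Leave any purple look-alike of the teal_pot alone.

How it is judged:
By the outcome, as a careful person would: the job done as asked, in the order asked, and still so for the second after the job is handed in, with the robot touching nothing.
It also fails if it takes over 72 s, if anything falls off the work surface, if the arm or the gripper's body presses on something with over 40 N, if the wrist force passes 120 N, or if a joint passes its speed limit or range.

## Robot

A 6-joint arm with a two-finger parallel gripper is mounted at the origin on a cart in front of the work surface, level with it; the furniture and walls round the work are solid. World frame = base frame: x ahead of the robot, y to its left, z up, the work surface at z = 0. Lengths are in m, angles in rad, forces in N, time in s.
With the tool pointing down it reaches from about 0.35 to 0.775 m from the base axis. Payload 5.5 kg.
Tool frame: the origin (TCP) lies at the very end of the fingers, on their centre line; the grasp point (between the pads) lies 19 mm behind it; z points along the fingers, y is the line along which they close (so a half turn about z gives the same grasp; the last joint's range is limited). The gripper opens to 85 mm and grips with 20 to 120 N. Pads are 22 mm wide; open, the fingers measure 114 mm over their backs; the gripper's body (76 mm by 85 mm) begins 54 mm behind the grasp point. The pads swing forward as they close: fully open they stand 13 mm farther back than shut.
Start: joints at [-1.403, 0.313, 0.046, 1.304, 0, 1.431], TCP at [0.174, -0.548, 0.231] pointing down, gripper open.
Joint ranges: [-2.76, 2.76], [-0.86, 1.69], [-1.03, 1.26], [-2.2, 2.34], [-1.47, 1.5], [-3.14, 3.14]. Speed limits (rad/s): [2.57, 2.57, 3.14, 3.14, 3.14, 3.14].

## Interface

Orientations are given as a unit quaternion [w, x, y, z].
In Python, from workcell import env gives the robot as it stands. The module is installed in compiled form; this text tells all that it offers.
- The arm moves only by the tool jog_arm, never from a script. Its argument "rows" is a list of rows, each a list of 6 numbers: the shift along the world's x, y, z in units of 40 mm (1.0 is 40 mm), then the turn, a rotation vector about the world's x, y, z in units of 6 degrees (1.0 is 6 degrees). In form: [[x, y, z, wx, wy, wz], ...]. A call has 1 to 12 rows; each row is the pose to reach, as a shift and turn from the pose commanded when the call began; what a row does not reach only later rows make up. A row lasts 1/12 s, in which the tool goes at most 41.7 mm and 7.16 degrees, less where a joint would pass 70% of its speed; a pose out of reach is approached as far as the arm can. A call with a gripper value outside its range is refused whole. "jaw" is the gripper command: -1 is fully open, 1 is shut, values between are in proportion, set as the call begins (left out, the last holds). The fingers move at their own pace and stop on an object; "force" is the grip in N (left out, the last holds). Time passes only in rows, so rows that repeat a pose let the fingers close. It gives the time, the measured TCP pose, the force, the opening and the grip force at its end, in the units of the state.
- env.get_state(): the state, without advancing time (a new reading comes with each control period).
- env.read_camera(name): name is "scene" or "top"; returns a dict with "pixels" (480x640x3 uint8, red, green, blue), "mtx" (3x3 intrinsics, pixels), "cam_to_world" (4x4, takes a point from camera to world coordinates). Camera axes: x right, y up, looking along -z (the intrinsics and any distortion apply to the point x, -y, -z); pixel columns grow to the right and rows downward; lengths in m; the calibration is good to about 2 mm. A picture is of the moment at which its call begins. There is no depth.
- env.hand_in(): hands the job in; it is judged then, once.
The state is a dict: "clock": time; "joint_pos": joint angles; "qvel": joint speeds; "tau": joint torques, N m; "tcp_pos": TCP position; "orientation": TCP orientation; "wrist_force": force on the tool from outside, world axes, zero at the start; "ft_torque": the same for the moment, N m; "finger_gap": finger opening in m; "grip_force": force on a finger pad.
Only numpy, scipy, OpenCV 4.12 (cv2) and the standard library are available. Lean on these libraries where they do the work, as an engineer would, in place of code of your own. Each camera call takes 0.05 s, during which the arm holds its last target. There are 200 camera calls.

## Working session

There is one attempt and no reset: what is moved stays moved. The work goes in short steps, Python scripts to look and compute and a tool call to move; the robot and the scene stay as the last step left them, time stands still between calls to the robot, and variables do not carry over. Pictures are saved under pics/ and viewed, at most 10 in all, crops included, and the job is handed in when it is done.

Besides the shell and the picture viewer there is one more tool, called after "Request:" in YAML: its name, and indented under it one key for each argument. jog_arm: Moves the arm, as the interface text tells. Its arguments: {"type":"object","properties":{"rows":{"type":"array","items":{"type":"array","items":{"type":"number"}}},"jaw":{"type":"number"},"force":{"type":"number"}},"required":["rows"]}

```bash
mkdir -p pics
cat > h.py <<'E'
import numpy as np, cv2
from workcell import env
def shot(n,f):
    r=env.read_camera(n); cv2.imwrite('pics/'+f,r['pixels'][:,:,::-1]); return r
def proj(r,P):
    T=np.linalg.inv(r['cam_to_world']); p=(T[:3,:3]@np.atleast_2d(P).T).T+T[:3,3]
    p=p*[1,-1,-1]; q=(r['mtx']@p.T).T; return q[:,:2]/q[:,2:]
def ray(r,uv,z):
    C=r['cam_to_world']; d=np.linalg.inv(r['mtx'])@[uv[0],uv[1],1]; d=C[:3,:3]@(d*[1,-1,-1]); o=C[:3,3]
    return o+d*(z-o[2])/d[2]
E
python3 - <<'E'
from h import *
for n in('scene','top'):
    r=shot(n,n+'1.png'); np.savez('pics/'+n+'1.npz',**{k:r[k] for k in('mtx','cam_to_world')}); print({k:v for k,v in r.items() if k!='pixels'})
print(env.get_state())
E
```

```text
{'mtx': array([[521.65035583,   0.        , 316.19286207],
       [  0.        , 521.65035583, 238.36121405],
       [  0.        ,   0.        ,   1.        ]]), 'cam_to_world': array([[-0.4627079 ,  0.50159352, -0.73096193, -0.42531015],
       [-0.88650014, -0.26584445,  0.37874033,  0.58174923],
       [-0.00434847,  0.82324399,  0.56767105,  0.8764017 ],
       [ 0.        ,  0.        ,  0.        ,  1.        ]])}
{'mtx': array([[624.75040477,   0.        , 313.74389168],
       [  0.        , 624.75040477, 236.99440687],
       [  0.        ,   0.        ,   1.        ]]), 'cam_to_world': array([[-2.93853673e-03,  9.97166713e-01, -7.51658888e-02,
         4.68178285e-01],
       [-9.99995281e-01, -2.99759737e-03, -6.72931053e-04,
         8.60322682e-02],
       [-8.96341517e-04,  7.51635566e-02,  9.97170816e-01,
         1.46767333e+00],
       [ 0.00000000e+00,  0.00000000e+00,  0.00000000e+00,
         1.00000000e+00]])}
{'clock': 0.1, 'joint_pos': array([-1.40259535e+00,  3.13871898e-01,  4.50957271e-02,  1.30358574e+00,
       -5.78490971e-06,  1.43120465e+00]), 'qvel': array([ 0.00096052, -0.00203962,  0.00428534,  0.00048899,  0.00109906,
        0.00163022]), 'tau': array([ 3.46062108e-03, -4.81725597e+01,  2.99243724e+01,  1.27185925e-02,
       -3.74075989e-05,  2.89712510e-06]), 'tcp_pos': array([ 0.17411764, -0.54753424,  0.2305297 ]), 'orientation': array([-7.82671460e-04,  9.88181011e-01,  1.53289520e-01, -1.40893538e-05]), 'wrist_force': array([-0.10421708,  0.2364235 , -0.72656662]), 'ft_torque': array([-0.01932135, -0.02809045,  0.00553034]), 'grip_force': 0.0, 'finger_gap': 0.08541226794482679}
```

View pics/scene1.png

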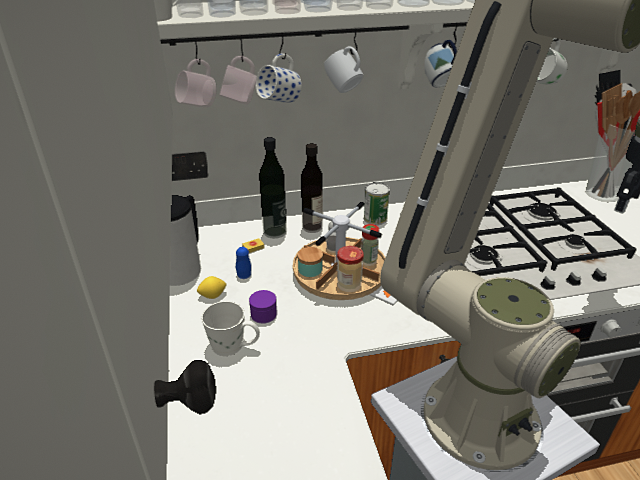

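View pics/top1.png

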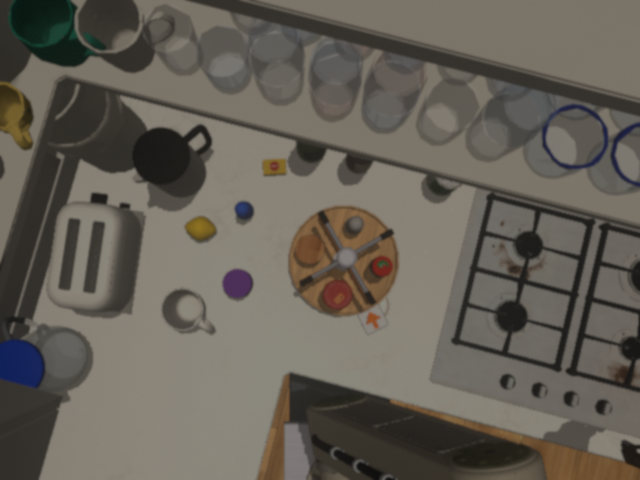

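The top view shows the hub at (346,257), the salt's grey cap at (355,224) on the far side, and the arrow at (374,318). That makes it roughly a half turn. I'll enlarge the picture to measure.

Run:
```python
from h import *
im=cv2.imread('pics/top1.png')[190:340,270:420]
cv2.imwrite('pics/crop1.png',cv2.resize(im,(600,600),interpolation=cv2.INTER_CUBIC))
r=np.load('pics/top1.npz')
for n,p,z in(('hub',(346,257),.178),('salt',(355,224),.117),('arrow',(374,318),.008),('a1',(322,216),.17),('a2',(391,233),.17),('a3',(372,302),.17),('a4',(302,281),.17)): print(n,ray(r,p,z).round(3))
```

```text
hub [0.524 0.02  0.178]
salt [ 0.598 -0.003  0.117]
arrow [ 0.389 -0.052  0.008]
a1 [0.61 0.07 0.17]
a2 [ 0.574 -0.074  0.17 ]
a3 [ 0.431 -0.033  0.17 ]
a4 [0.475 0.112 0.17 ]
```

View pics/crop1.png

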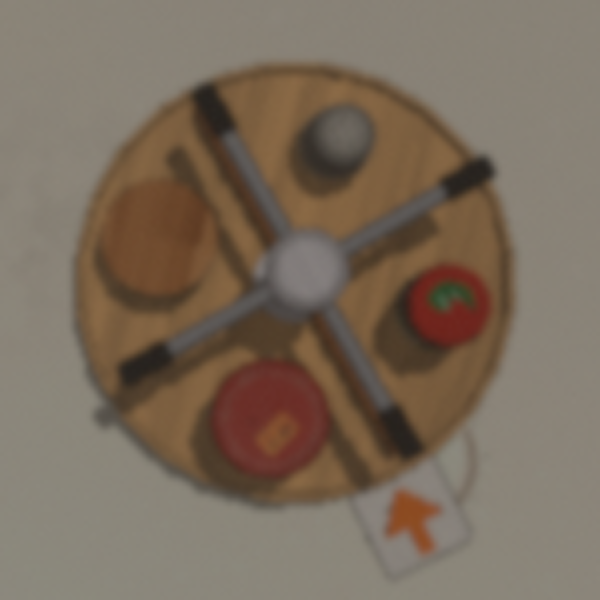

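The crop shows the hub at (308,270), the salt cap at (342,137), and the tongue end corners at (393,578) and (470,536). The tray spans x 75–512 and y 64–507.

Run:
```python
from h import *
r=np.load('pics/top1.npz')
R=lambda x,y,z: ray(r,(270+x/4-.4,190+y/4-.4),z)[:2]
hub=R(308,270,.178); tray=R(293.5,285.5,.035)
end=R(431.5,557,.008); tip=R(400,490,.008);tail=R(427,550,.008)
print('hub',hub,'tray',tray)
A=(hub+tray)/2
ang=lambda v:np.degrees(np.arctan2(v[1],v[0]))
print('end',ang(end-A),np.linalg.norm(end-A),'arrow dir',ang(tail-tip), ang(tail-A),ang(tip-A))
for z in(.112,.117):
  s=R(342,137,z);print('salt',s,ang(s-A),np.linalg.norm(s-A))
for p in((208,97),(470,174),(402,430),(145,363)):
  q=R(*p,.168);print('arm',q,ang(q-A),np.linalg.norm(q-A))
```

```text
hub [0.52355211 0.01917566] tray [0.520828   0.02013539]
end -153.21805397566922 0.17684286482538 arrow dir -156.1293076758344 -153.37565391020377 -152.60034998284922
salt [ 0.59882526 -0.00326954] -16.65431152487861 0.07999070944791993
salt [ 0.59834341 -0.00294018] -16.52631836195025 0.07943487359122306
arm [0.61465305 0.07033152] 28.725729490424385 0.10543937960285545
arm [ 0.57383688 -0.06620603] -58.972552782002914 0.10019781161939019
arm [ 0.440963   -0.02943819] -148.85118920516825 0.09491063120094058
arm [0.4759617  0.10355724] 118.85398321172887 0.09579435133938927
```

Request:
jog_arm:
  rows:
    - [0.5,0.8,0,0,0,1]
    - [1,1.6,0,0,0,2]
    - [1.5,2.4,0,0,0,3]
    - [2,3.2,0,0,0,4]
    - [2.5,4,0,0,0,5]
    - [3,4.8,0,0,0,6]
    - [3.5,5.6,0,0,0,7]
    - [4,6.4,0,0,0,8]
    - [4.5,7.2,0,0,0,9]
    - [5,8,0,0,0,10]
    - [5.5,8.8,0,0,0,11]
    - [6,9.6,0,0,0,12]
  jaw: 1
  force: 30

```text
clock: 1.1
tcp_pos: [0.4146, -0.1622, 0.2312]
orientation: [-0.0, 0.708, 0.707, -0.0]
wrist_force: [1.3, -1.0, 0.1]
finger_gap: 0.0001
grip_force: 0.0
```

Request:
jog_arm:
  rows:
    - [0.4,0.6,0,0,0,0]
    - [0.8,1.2,0,0,0,0]
    - [1.2,1.8,0,0,0,0]
    - [1.5,2.3,0,0,0,0]
    - [1.5,2.5,0,0,0,0]
    - [1.5,2.5,0,0,0,0]
    - [1.5,2.5,0,0,0,0]

```text
clock: 1.68
tcp_pos: [0.4735, -0.064, 0.231]
orientation: [-0.0, 0.709, 0.705, -0.0]
wrist_force: [-0.1, -0.0, -0.5]
finger_gap: -0.0004
grip_force: 0.0
```

Run:
```python
from h import *
s=env.get_state(); print(s['clock'],s['joint_pos'].round(2),s['tcp_pos'].round(4),s['finger_gap'],s['wrist_force'])
r=shot('top','top2.png')
im=cv2.imread('pics/top2.png')[190:340,270:420]
cv2.imwrite('pics/crop2.png',cv2.resize(im,(600,600),interpolation=cv2.INTER_CUBIC))
```

```text
1.6833 [-0.3   0.13 -0.19  1.25 -0.    1.27] [ 0.4735 -0.064   0.231 ] -0.00038327868708812237 [-0.07378268 -0.04270717 -0.53212616]
```

View pics/crop2.png

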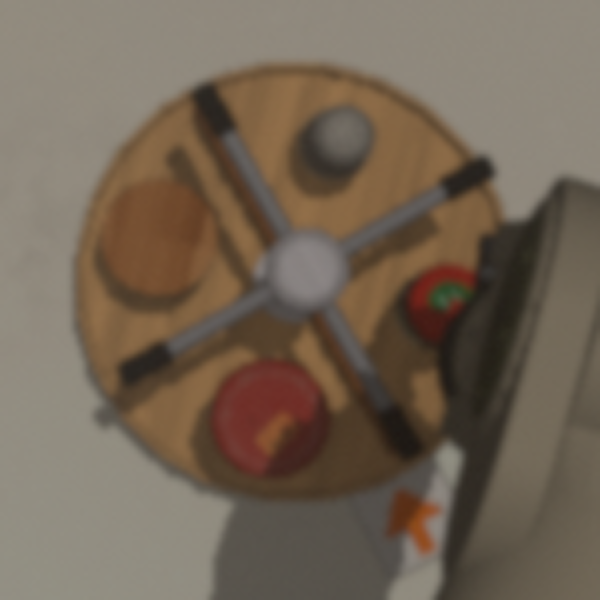

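Request:
jog_arm:
  rows:
    - [0,0,-0.5,0,0,0]
    - [0,0,-1,0,0,0]
    - [0,0,-1.5,0,0,0]
    - [0,0,-1.9,0,0,0]
    - [0,0,-2.05,0,0,0]
    - [0,0,-2.05,0,0,0]

```text
clock: 2.23
tcp_pos: [0.4726, -0.0648, 0.148]
orientation: [-0.001, 0.71, 0.704, -0.001]
wrist_force: [0.1, -0.1, -0.1]
finger_gap: -0.0002
grip_force: 0.0
```

Run:
```python
from h import *
A=np.array([.523,.0195]); p0=env.get_state()['tcp_pos'][:2]
for s in ((-122,-206,-3.5),):
  a=np.radians(np.arange(s[0]+s[2],s[1]-1,s[2])); P=A+.095*np.c_[np.cos(a),np.sin(a)]
  print(np.degrees(a).round(0)); print(((P-p0)/.04).round(2).tolist())
```

```text
[-126. -129. -132. -136. -140. -143. -146. -150. -154. -157. -160. -164.
 -168. -171. -174. -178. -182. -185. -188. -192. -196. -199. -202. -206.]
[[-0.12, 0.17], [-0.24, 0.26], [-0.35, 0.36], [-0.45, 0.46], [-0.55, 0.57], [-0.64, 0.68], [-0.72, 0.8], [-0.8, 0.92], [-0.87, 1.05], [-0.93, 1.18], [-0.98, 1.31], [-1.02, 1.45], [-1.06, 1.59], [-1.09, 1.74], [-1.1, 1.88], [-1.11, 2.02], [-1.11, 2.17], [-1.11, 2.31], [-1.09, 2.46], [-1.06, 2.6], [-1.03, 2.74], [-0.99, 2.88], [-0.93, 3.02], [-0.88, 3.15]]
```

Request:
jog_arm:
  rows:
    - [-0.12,0.17,0,0,0,0]
    - [-0.24,0.26,0,0,0,0]
    - [-0.35,0.36,0,0,0,0]
    - [-0.45,0.46,0,0,0,0]
    - [-0.55,0.57,0,0,0,0]
    - [-0.64,0.68,0,0,0,0]
    - [-0.72,0.8,0,0,0,0]
    - [-0.8,0.92,0,0,0,0]
    - [-0.87,1.05,0,0,0,0]
    - [-0.93,1.18,0,0,0,0]
    - [-0.98,1.31,0,0,0,0]
    - [-1.02,1.45,0,0,0,0]

```text
clock: 3.23
tcp_pos: [0.4332, -0.0055, 0.1493]
orientation: [0.0, 0.709, 0.705, -0.0]
wrist_force: [0.6, -1.2, 0.1]
finger_gap: -0.0
grip_force: 0.4
```

Request:
jog_arm:
  rows:
    - [-0.04,0.14,0,0,0,0]
    - [-0.07,0.29,0,0,0,0]
    - [-0.08,0.43,0,0,0,0]
    - [-0.09,0.57,0,0,0,0]
    - [-0.09,0.72,0,0,0,0]
    - [-0.09,0.86,0,0,0,0]
    - [-0.07,1.01,0,0,0,0]
    - [-0.04,1.15,0,0,0,0]
    - [-0.01,1.27,0,0,0,0]
    - [0.03,1.37,0,0,0,0]
    - [0.06,1.44,0,0,0,0]
    - [0.08,1.48,0,0,0,0]

```text
clock: 4.23
tcp_pos: [0.4367, 0.0536, 0.1493]
orientation: [-0.0, 0.709, 0.705, 0.0]
wrist_force: [-0.7, -0.3, 0.5]
finger_gap: 0.0003
grip_force: 0.3
```

Run:
```python
from h import *
s=env.get_state(); print(s['clock'],s['tcp_pos'].round(4),s['wrist_force'])
r=shot('top','top3.png')
im=cv2.imread('pics/top3.png')[190:340,270:420]
cv2.imwrite('pics/crop3.png',cv2.resize(im,(600,600),interpolation=cv2.INTER_CUBIC))
```

```text
4.2333 [0.4367 0.0536 0.1493] [-0.68688547 -0.3180016   0.46087388]
```

View pics/crop3.png

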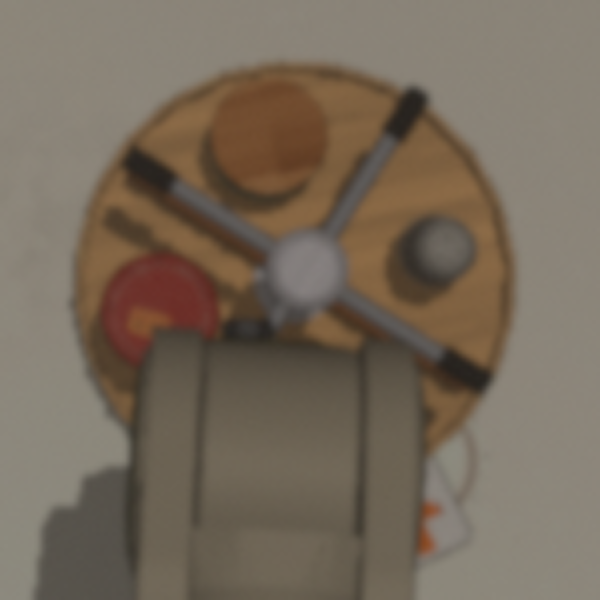

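The carousel turned cleanly: the salt is now at (442,248), with sleeves at (467,369), (405,115) and (150,169). Next I'll plan the second stroke.

Run:
```python
from h import *
r=np.load('pics/top1.npz'); A=np.array([.523,.0195])
R=lambda x,y,z: ray(r,(270+x/4-.4,190+y/4-.4),z)[:2]
ang=lambda v:np.degrees(np.arctan2(v[1],v[0]))
s=R(442,248,.115);sa=ang(s-A);print('salt',sa,np.linalg.norm(s-A))
for p in((467,369),(405,115),(150,169)):
  q=R(*p,.168);print('arm',ang(q-A),np.linalg.norm(q-A))
p0=env.get_state()['tcp_pos'][:2]
print('tcp ang',ang(p0-A))
pos=lambda d:A+.095*np.array([np.cos(np.radians(d)),np.sin(np.radians(d))])
q=pos(-87); print('insert',q,(q-p0)/.04)
a=np.arange(-87,-186,-3.5)
print(a.round(1),[((pos(d)-q)/.04).round(2).tolist() for d in a])
```

```text
salt -78.89882136859319 0.07772624842250886
arm -121.39894320661797 0.09718869427343141
arm -32.468470148719824 0.09704866335918268
arm 56.411050073628076 0.09753206104009036
tcp ang 158.36705851275548
insert [ 0.52797192 -0.07536981] [ 2.27959241 -3.22652035]
[ -87.   -90.5  -94.   -97.5 -101.  -104.5 -108.  -111.5 -115.  -118.5
 -122.  -125.5 -129.  -132.5 -136.  -139.5 -143.  -146.5 -150.  -153.5
 -157.  -160.5 -164.  -167.5 -171.  -174.5 -178.  -181.5 -185. ] [[0.0, 0.0], [-0.15, -0.0], [-0.29, 0.0], [-0.43, 0.02], [-0.58, 0.04], [-0.72, 0.07], [-0.86, 0.11], [-0.99, 0.16], [-1.13, 0.22], [-1.26, 0.28], [-1.38, 0.36], [-1.5, 0.44], [-1.62, 0.53], [-1.73, 0.62], [-1.83, 0.72], [-1.93, 0.83], [-2.02, 0.94], [-2.1, 1.06], [-2.18, 1.18], [-2.25, 1.31], [-2.31, 1.44], [-2.36, 1.58], [-2.41, 1.72], [-2.44, 1.86], [-2.47, 2.0], [-2.49, 2.14], [-2.5, 2.29], [-2.5, 2.43], [-2.49, 2.58]]
```

Request:
jog_arm:
  rows:
    - [0,-0.1,0,0,0,0]
    - [0,-0.2,0.3,0,0,0]
    - [0,-0.2,0.9,0,0,0]
    - [0,-0.2,1.5,0,0,0]
    - [0,-0.3,1.9,0,0,0]
    - [0.3,-0.7,2.0,0,0,0]
    - [0.7,-1.2,2.0,0,0,0]
    - [1.1,-1.7,2.0,0,0,0]
    - [1.5,-2.2,2.0,0,0,0]
    - [1.9,-2.7,2.0,0,0,0]
    - [2.2,-3.1,2.0,0,0,0]
    - [2.28,-3.23,2.0,0,0,0]

```text
clock: 5.28
tcp_pos: [0.5294, -0.0788, 0.2288]
orientation: [0.0, 0.71, 0.704, 0.0]
wrist_force: [-0.6, -0.4, -0.1]
finger_gap: -0.0
grip_force: 0.0
```

Request:
jog_arm:
  rows:
    - [0,0,0,0,0,0]
    - [0,0,-0.4,0,0,0]
    - [0,0,-0.9,0,0,0]
    - [0,0,-1.4,0,0,0]
    - [0,0,-1.8,0,0,0]
    - [0,0,-2.0,0,0,0]
    - [0,0,-2.0,0,0,0]

```text
clock: 5.87
tcp_pos: [0.5257, -0.0748, 0.1476]
orientation: [-0.002, 0.709, 0.705, -0.001]
wrist_force: [-0.3, 1.1, 0.1]
finger_gap: -0.0002
grip_force: 0.0
```

Request:
jog_arm:
  rows:
    - [-0.15,0,0,0,0,0]
    - [-0.29,0,0,0,0,0]
    - [-0.43,0.02,0,0,0,0]
    - [-0.58,0.04,0,0,0,0]
    - [-0.72,0.07,0,0,0,0]
    - [-0.86,0.11,0,0,0,0]
    - [-0.99,0.16,0,0,0,0]
    - [-1.13,0.22,0,0,0,0]
    - [-1.26,0.28,0,0,0,0]
    - [-1.38,0.36,0,0,0,0]
    - [-1.5,0.44,0,0,0,0]
    - [-1.62,0.53,0,0,0,0]

```text
clock: 6.87
tcp_pos: [0.4626, -0.0545, 0.1493]
orientation: [0.0, 0.709, 0.705, 0.0]
wrist_force: [0.4, 0.1, -0.1]
finger_gap: -0.0002
grip_force: 0.4
```

Request:
jog_arm:
  rows:
    - [-0.11,0.09,0,0,0,0]
    - [-0.21,0.19,0,0,0,0]
    - [-0.31,0.3,0,0,0,0]
    - [-0.4,0.41,0,0,0,0]
    - [-0.48,0.53,0,0,0,0]
    - [-0.56,0.65,0,0,0,0]
    - [-0.63,0.78,0,0,0,0]
    - [-0.69,0.91,0,0,0,0]
    - [-0.74,1.05,0,0,0,0]
    - [-0.79,1.19,0,0,0,0]
    - [-0.82,1.31,0,0,0,0]
    - [-0.84,1.4,0,0,0,0]

```text
clock: 7.87
tcp_pos: [0.429, 0.0019, 0.1493]
orientation: [-0.0, 0.709, 0.705, -0.0]
wrist_force: [1.2, -1.3, -0.3]
finger_gap: 0.0002
grip_force: 0.8
```

Run:
```python
from h import *
A=np.array([.523,.0195]); p=env.get_state()['tcp_pos'][:2]-A; print(env.get_state()['wrist_force'],np.degrees(np.arctan2(p[1],p[0])),np.hypot(*p))
```

```text
[ 1.15127287 -1.32554907 -0.30072821] -169.3819606815537 0.09561620151068465
```

Request:
jog_arm:
  rows:
    - [-0.01,0.08,0,0,0,0]
    - [-0.02,0.16,0,0,0,0]
    - [-0.03,0.24,0,0,0,0]
    - [-0.03,0.32,0,0,0,0]
    - [-0.03,0.39,0,0,0,0]
    - [-0.03,0.45,0,0,0,0]
    - [-0.03,0.49,0,0,0,0]
    - [-0.03,0.52,0,0,0,0]
    - [-0.03,0.52,0,0,0,0]

```text
clock: 8.62
tcp_pos: [0.4281, 0.0223, 0.1493]
orientation: [-0.0, 0.709, 0.705, 0.0]
wrist_force: [0.8, 0.3, 0.4]
finger_gap: 0.0002
grip_force: 0.0
```

Request:
jog_arm:
  rows:
    - [0,-0.1,0,0,0,0]
    - [0,-0.25,0.3,0,0,0]
    - [0,-0.25,0.9,0,0,0]
    - [0,-0.25,1.5,0,0,0]
    - [0,-0.4,2,0,0,0]
    - [0,-1,2,0,0,0]
    - [0,-1.8,2,0,0,0]
    - [0,-2.6,2,0,0,0]
    - [0,-3.4,2,0,0,0]
    - [0,-4.2,2,0,0,0]
    - [0,-5,2,0,0,0]
    - [0,-5.5,2,0,0,0]

```text
clock: 9.62
tcp_pos: [0.4279, -0.2011, 0.2292]
orientation: [0.0, 0.71, 0.704, -0.0]
wrist_force: [0.7, 0.5, -0.5]
finger_gap: -0.0
grip_force: 0.0
```

Request:
jog_arm:
  rows:
    - [0,-0.5,0,0,0,0]
    - [0,-1,0,0,0,0]
    - [0,-1,0,0,0,0]
    - [0,-1,0,0,0,0]

```text
clock: 9.95
tcp_pos: [0.4278, -0.2389, 0.2289]
orientation: [-0.0, 0.71, 0.704, 0.0]
wrist_force: [-0.3, -0.6, 0.8]
finger_gap: -0.0002
grip_force: 0.0
```

Run:
```python
from h import *
s=env.get_state(); print(s['clock'],s['tcp_pos'].round(4),s['wrist_force'])
r=shot('top','top4.png')
im=cv2.imread('pics/top4.png')[190:340,270:420]
cv2.imwrite('pics/crop4.png',cv2.resize(im,(600,600),interpolation=cv2.INTER_CUBIC))
```

```text
9.95 [ 0.4278 -0.2389  0.2289] [-0.33906105 -0.59443094  0.83012645]
```

View pics/crop4.png

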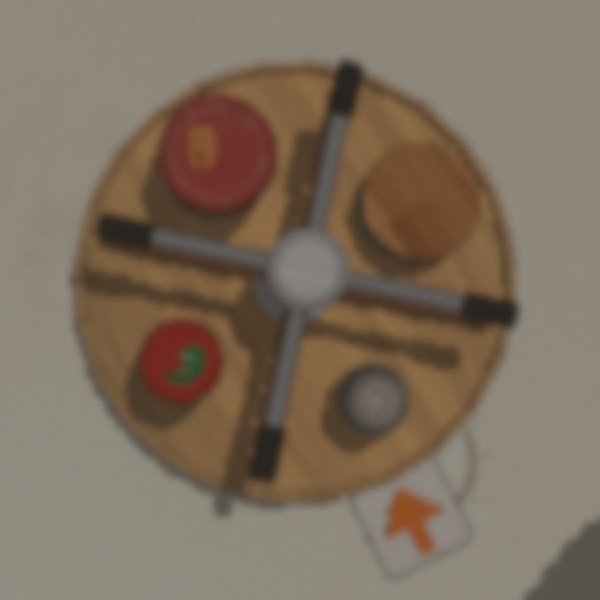

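The salt cap is at (374,398), close to the arrow line. The sleeves are at (345,88), (490,311), (265,453) and (125,232).

Run:
```python
from h import *
r=np.load('pics/top1.npz'); A=np.array([.523,.0195])
R=lambda x,y,z: ray(r,(270+x/4-.4,190+y/4-.4),z)[:2]
ang=lambda v:np.degrees(np.arctan2(v[1],v[0]))
end=R(431.5,557,.008)
for A in(np.array([.523,.0195]),np.array([.5215,.0198]),np.array([.525,.0193])):
  s=R(374,398,.115);print('salt',ang(s-A),np.linalg.norm(s-A),'end',ang(end-A),ang(R(427,550,.008)-A),ang(R(400,490,.008)-A))
  for p in((345,88),(490,311),(265,453),(125,232)):
    q=R(*p,.168);print('arm',ang(q-A),np.linalg.norm(q-A))
# colour centroids
im=cv2.imread('pics/top4.png').astype(int)[305:335,355:390]
m=(im[...,2]-im[...,0]>70); ys,xs=np.nonzero(m); c=ray(r,(xs.mean()+355,ys.mean()+305),.008)[:2]; print('arrow',ang(c-np.array([.523,.0195])))
```

```text
salt -149.57523363366252 0.07644514641981619 end -153.3806809787028 -153.54215758219598 -152.81720352872182
arm -12.234734613733254 0.09840488265534209
arm -102.20946251809465 0.09746107552334182
arm 166.7500794146337 0.09624030845900707
arm 77.41177755191538 0.09666347824012492
salt -148.80049488243938 0.07531051079089748 end -153.0750808412642 -153.22922521777792 -152.40939592154834
arm -12.22057918833033 0.09993439229896861
arm -101.310136424511 0.0974490645461335
arm 166.71875223134413 0.09471149353922555
arm 76.50568919798927 0.09670969650898055
salt -150.4450583179673 0.07807745197862066 end -153.72437224352026 -153.89363015648547 -153.27487167015906
arm -12.370460161420631 0.09640819448684332
arm -103.38060388909658 0.09770898268725375
arm 166.90389885563334 0.09823326142146932
arm 78.59736951019195 0.09644343207898232
arrow -153.3934879822932
```

Request:
jog_arm:
  rows:
    - [0,0.8,0,0,0,0]
    - [0,1.6,0,0,0,0]
    - [0,2.4,0,0,0,0]
    - [0,3.2,0,0,0,0]
    - [0,4,0,0,0,0]
    - [0,4.8,0,0,0,0]
    - [0,5.5,0,0,0,0]
    - [0,6,0,0,0,0]
    - [0,6,-0.3,0,0,0]
    - [0,6,-0.9,0,0,0]
    - [0,6,-1.5,0,0,0]
    - [0,6,-2,0,0,0]

```text
clock: 11.0
tcp_pos: [0.4272, 0.0034, 0.1484]
orientation: [-0.0, 0.708, 0.706, 0.0]
wrist_force: [-0.6, -0.2, -1.0]
finger_gap: 0.0
grip_force: 0.0
```

Request:
jog_arm:
  rows:
    - [0,0.1,0,0,0,0]
    - [0,0.2,0,0,0,0]
    - [0,0.3,0,0,0,0]
    - [0,0.4,0,0,0,0]
    - [0,0.48,0,0,0,0]
    - [0,0.54,0,0,0,0]
    - [0,0.59,0,0,0,0]
    - [0,0.63,0,0,0,0]
    - [0,0.66,0,0,0,0]
    - [0,0.68,0,0,0,0]
    - [0,0.68,0,0,0,0]

```text
clock: 11.92
tcp_pos: [0.4281, 0.0293, 0.1493]
orientation: [-0.0, 0.709, 0.705, 0.0]
wrist_force: [-0.2, -0.9, 0.0]
finger_gap: -0.0001
grip_force: 0.1
```

Request:
jog_arm:
  rows:
    - [0,-0.1,0,0,0,0]
    - [0,-0.35,0.2,0,0,0]
    - [0,-0.4,0.9,0,0,0]
    - [0,-0.4,1.5,0,0,0]
    - [0,-0.5,2,0,0,0]
    - [0,-1.1,2,0,0,0]
    - [0,-1.9,2,0,0,0]
    - [0,-2.7,2,0,0,0]
    - [0,-3.5,2,0,0,0]
    - [0,-4.3,2,0,0,0]
    - [0,-5.1,2,0,0,0]
    - [0,-5.7,2,0,0,0]

```text
clock: 12.92
tcp_pos: [0.4277, -0.2021, 0.2299]
orientation: [0.001, 0.71, 0.704, -0.0]
wrist_force: [0.8, 0.6, -0.1]
finger_gap: -0.0002
grip_force: 0.0
```

Request:
jog_arm:
  rows:
    - [0,-0.5,0,0,0,0]
    - [0,-1,0,0,0,0]
    - [0,-1,0,0,0,0]
    - [0,-1,0,0,0,0]

```text
clock: 13.25
tcp_pos: [0.4276, -0.2403, 0.2295]
orientation: [-0.0, 0.71, 0.704, 0.0]
wrist_force: [0.2, 0.9, -0.4]
finger_gap: -0.0001
grip_force: 0.0
```

Run:
```python
from h import *
r=shot('top','top5.png')
im=cv2.imread('pics/top5.png')[190:340,270:420]
cv2.imwrite('pics/crop5.png',cv2.resize(im,(600,600),interpolation=cv2.INTER_CUBIC))
```

```text
(no output)
```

View pics/crop5.png

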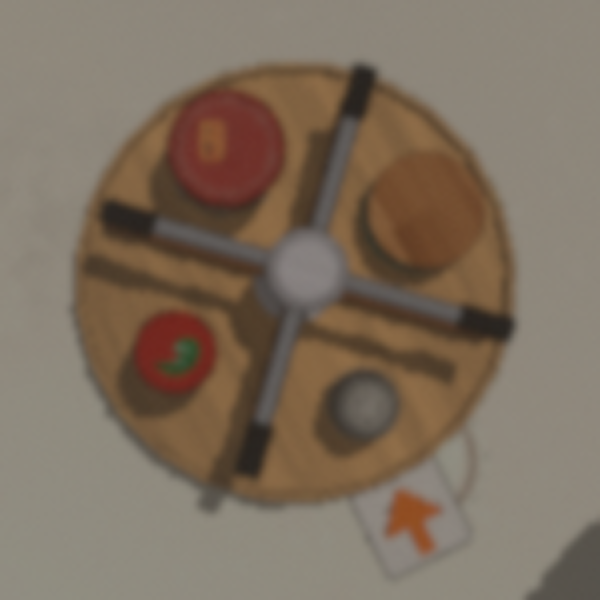

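The salt cap is now at (364,404), with sleeves at (359,92), (486,322), (254,449) and (129,217). I'll check the angle.

Run:
```python
from h import *
r=np.load('pics/top1.npz'); A=np.array([.523,.0195])
R=lambda x,y,z: ray(r,(270+x/4-.4,190+y/4-.4),z)[:2]
ang=lambda v:np.degrees(np.arctan2(v[1],v[0]))
for z in(.108,.115):
  s=R(364,404,z);print('salt',s,ang(s-A),np.linalg.norm(s-A))
print([ang(R(*p,.168)-A).round(1) for p in((359,92),(486,322),(254,449),(129,217))])
print(env.get_state()['clock'])
```

```text
salt [ 0.4537989  -0.01430771] -153.9625016031434 0.0770178752235046
salt [ 0.45387293 -0.01379113] -154.28484585275132 0.07672581609481421
[np.float64(-16.7), np.float64(-105.8), np.float64(163.2), np.float64(72.6)]
13.3
```

```bash
python3 -c "
from workcell import env
print(env.hand_in())"
```

```text
the job is handed in; nothing more can be done
None
```

The salt shaker now stands in line with the orange arrow, within about 1° (roughly 1 mm) by the top camera; I touched only the carousel's arms, the carousel is at rest, and the job was handed in at about 13 s.

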